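# Open the bottle cage's double-latched gate and hold it wide

### The job

Open the gate of the reagent-bottle cage so that the bottles can be reached: first squeeze the red catch together all the way (it stays drawn), and only then squeeze the yellow catch on the gate and, keeping it squeezed, swing the gate out past its detent until it stands wide open, about square to the cage front. The spring would pull it back, so finish while still holding it: gripper squeezing the yellow catch, gate wide open and still. Leave the two amber bottles, the beaker and the flask undisturbed.

Things in the scene. Friction and masses are not known exactly. Their poses are not given: they have to be found in the camera images.
- gate (a joint): Hinge of the blue-framed clear gate, rad: 0 shut, 1.57 square to the cage front, stop 1.7. From above it opens clockwise, out of the front towards the robot. Locked until both bolts are drawn. Spring pulls it shut with 0.15 N m at 0 to 0.3 at 1.57; a sprung detent at about 0.3-0.9 rad adds up to 0.4 N m against opening, passed beyond 0.95. Let go wide open, it swings back to 0.9 or less.
- red_catch (a joint): Travel of the red tab, m: 0 bolt out (locking), 0.012 fully squeezed (bolt clear from about 0.008; squeeze to the stop). Moves against 3 N of friction and stays where it is left. Starts within 1 mm of 0.
- yellow_catch (a joint): Travel of the yellow tab along the gate, m: 0 bolt out (locking), 0.012 fully squeezed (bolt clear from about 0.008; squeeze to the stop). A spring pushes it back out with 3 N at 0 to 6 N at 0.012.
- red_grip (a point): Squeeze point of the red catch, fixed on the cage front's right part, 152 mm up. Axes as the cage's. Two upright tabs, 10 mm thick (y), 20 mm wide (x), stand from the rail top (122 mm up; bolt parts to 124) to 172 mm: fixed white rest, outer face 23 mm to -y; moving red tab, outer face 35 mm to +y, slides 12 mm to -y. So the point is midway between the outer faces once squeezed (46 mm; 58 mm before).
- yellow_grip (a point): Squeeze point of the yellow catch on the gate's top, 152 mm up, 120 mm from the hinge axis; turns with the gate (y along it to the hinge, z up). Tabs as at red_grip, same heights: fixed white rest, outer face 23 mm to +y; moving yellow tab, outer face 35 mm to -y, slides 12 mm to +y. The point is midway between the outer faces once squeezed (46 mm; 58 mm before).
- gate_hinge (a point): Point on the gate's vertical hinge axis at the left end of the cage front, 152 mm up, 245 mm from red_grip along the front (cage +y). Axes as the cage's. Hinge parts rise to 134 mm. The gate is 170 mm long from here to its free edge, 12 mm thick, rail top 120 mm up, 0.35 to 0.7 kg.
- cage: Open-topped steel bottle cage fixed to the bench, 180 mm deep, 345 mm wide, 120 mm high. Origin: centre of its underside; x from front to back (away from the robot), y along the front towards the hinge. Front plane at x = -80 mm, hinge at y = 150 mm, red catch at y = -95 mm.
- amber_bottle1: Loose amber bottle standing in the cage, 66 mm across, about 150 mm high, 0.45 kg; leave alone. Origin: centre of its underside.
- amber_bottle2: The other amber bottle in the cage, the same size; leave alone. Origin: centre of its underside.
- beaker: Loose glass beaker on the bench near the cage, 72 mm across, 95 mm high, outside the gate's swing; leave alone. Origin: centre of its underside.
- flask: Loose green conical flask on the bench near the cage, 80 mm across, 105 mm high, outside the gate's swing; leave alone. Origin: centre of its underside.

How it is judged:
On the way, in this order (a step that is already met when the one before it is completed fails the run):
1. the red catch is squeezed and drawn, with the gate shut and the yellow catch still out (value of joint red_catch above 0.009 m and value of joint yellow_catch below 0.004 m and value of joint gate below 0.08 rad), for 0.1 s.
2. the yellow catch is squeezed with the gate still shut (value of joint yellow_catch above 0.009 m and value of joint gate below 0.15 rad), for 0.1 s.
3. the gate is swung past its detent (value of joint gate above 0.95 rad), for 0.1 s.
At the end, for the whole second after the job is handed in: Through the last second the fingers hold the gate (over 2 N) with the yellow catch squeezed (over 8 of 12 mm), the gate open beyond 1.25 rad and still, the red catch drawn (over 7 mm); bottles, beaker and flask stand upright within 20 mm of where they began (value of joint gate above 1.25 rad and velocity of joint gate between -0.15 and 0.15 rad/s and value of joint yellow_catch above 0.008 m and contact force between the fingers and gate above 2 N and value of joint red_catch above 0.007 m and distance of each of amber_bottle1, amber_bottle2, beaker, flask from where it was at the start of the episode below 0.02 m and angle between each of amber_bottle1, amber_bottle2, beaker, flask's own z axis and vertical below 0.2 rad); the arm keeps its last pose, push and grip.
It fails at once if the yellow catch is squeezed while the red catch is not yet drawn (value of joint yellow_catch above 0.007 m and value of joint red_catch below 0.006 m).
It fails at once if a bottle, the beaker or the flask is knocked over or pushed away (angle between any of amber_bottle1, amber_bottle2, beaker, flask's own z axis and vertical above 0.4 rad or distance of any of amber_bottle1, amber_bottle2, beaker, flask from where it was at the start of the episode above 0.04 m).
It also fails if it takes over 45 s, if anything falls off the work surface, if the arm or the gripper's body presses on something with over 40 N, if the wrist force passes 120 N, or if a joint passes its speed limit or range.

### The arm

A 6-joint arm with a two-finger parallel gripper is mounted at the origin on the work surface. World frame = base frame: x ahead of the robot, y to its left, z up, the work surface at z = 0. Lengths are in m, angles in rad, forces in N, time in s.
With the tool pointing down it reaches from about 0.325 to 0.9 m from the base axis. Payload 6.1 kg.
Tool frame: the origin (TCP) lies between the finger pads; the fingertips stand 11 mm ahead of it and the grasp point (between the pads) lies 8 mm behind it; z points along the fingers, y is the line along which they close (so a half turn about z gives the same grasp; the last joint's range is limited). The gripper opens to 87 mm and grips with 3 to 60 N. Pads are 19 mm wide; open, the fingers measure 117 mm over their backs; the gripper's body (75 mm by 190 mm) begins 51 mm behind the grasp point.
Start: joints at [1.002, 0.22, 1.526, -0, 1.395, -0.126], TCP at [0.268, 0.565, 0.234] pointing down, gripper open.
Joint ranges: [-2.98, 2.98], [-0.91, 2.08], [0.09, 2.57], [-1.24, 4.39], [0.2, 2.65], [-2.68, 2.68]. Speed limits (rad/s): [2.57, 2.57, 3.01, 3.14, 3.14, 3.14].

### API

Orientations are given as a unit quaternion [x, y, z, w].
In Python, from plant import env, set_gripper, optics gives the robot as it stands. The module is installed in compiled form; this text tells all that it offers. Calls block until the motion is done:
- env.move_pose(position, orientation): joint-space move of the TCP to a pose.
- env.move_linear(position, orientation=None, v=0.15): straight line of the TCP; orientation=None keeps the orientation; v is the mean speed in m/s.
- env.goto_joints(angles): joint-space move.
- set_gripper(opening, force=None): finger opening in m; force is the grip in N (None keeps the last); returns when the fingers have stopped.
- env.pause(seconds).
- env.ik(position, orientation): joint angles nearest the present ones, or None.
- optics.read_camera(name): name is "scene" or "top" or "wrist"; returns the picture (384x512x3 uint8, red, green, blue); there is no depth.
- optics.camera_model(name): a dict with "fovy" (degrees; the focal length in pixels is half the picture's height over the tangent of half this angle, whatever the lens; pixels are square), "cx", "cy" (the principal point, pixels), "extrinsics" (4x4, takes a point from world to camera coordinates). Camera axes: x right, y down, z forward; pixel columns grow to the right and rows downward; lengths in m; the calibration is good to about 2 mm. A picture is of the moment at which its call begins: read the wrist's pose just before it. camera_model takes no time and is no camera call; for the wrist camera it gives the pose at the moment of the call.
A pose or a line that the arm cannot do raises env.MotionError and nothing moves.
- env.sign_off(): hands the job in; it is judged then, once.
Readings, each from a call of its own:
- env.current_time_s(): time.
- env.current_joint_pos(): joint angles.
- env.current_qvel(): joint speeds.
- env.current_joint_efforts(): joint torques, N m.
- env.current_tool_pos(): TCP position.
- env.current_eef_rot(): TCP orientation.
- env.current_contact_force(): force on the tool from outside, world axes, zero at the start.
- env.current_torque(): the same for the moment, N m.
- env.current_gripper_width(): finger opening in m.
- env.current_gripper_force(): force on a finger pad.
Only numpy, scipy, OpenCV 4.12 (cv2) and the standard library are available. Lean on these libraries where they do the work, as an engineer would, in place of code of your own. Each camera call takes 0.05 s, during which the arm holds its last target. There are 200 camera calls.

## Working session

There is one attempt and no reset: what is moved stays moved. The work goes in short steps, each a Python script; the robot and the scene stay as the last script left them, time stands still between calls to the robot, and variables do not carry over. Pictures are saved under pics/ and viewed, at most 10 in all, crops included, and the job is handed in when it is done.

```bash
mkdir -p pics; ls; python3 - <<'E'
from plant import env,optics
import cv2,numpy as np
for n in ["scene","top"]:
    im=optics.read_camera(n); np.save(f"{n}.npy",im); m=optics.camera_model(n); print(n,m)
    np.savez(f"{n}_m.npz",**m)
    cv2.imwrite(f"pics/{n}0.png",cv2.cvtColor(im,cv2.COLOR_RGB2BGR))
print(env.current_time_s(),env.current_eef_rot(),env.current_tool_pos())
E
```

```text
pics
scene {'fovy': 48.528022640711285, 'cx': 245.91982572510946, 'cy': 194.8423774404904, 'extrinsics': array([[ 0.60549268,  0.79578467,  0.01026524, -0.41564274],
       [ 0.5741195 , -0.42782797, -0.6981046 , -0.23276174],
       [-0.55114918,  0.4285907 , -0.7159222 ,  1.19239508],
       [ 0.        ,  0.        ,  0.        ,  1.        ]])}
top {'fovy': 46.53658720576356, 'cx': 258.41878367417223, 'cy': 197.2492864847642, 'extrinsics': array([[ 0.02988087, -0.99955157, -0.00194981,  0.04833737],
       [-0.98386521, -0.02906758, -0.17653422,  0.58727964],
       [ 0.17639838,  0.00719334, -0.98429257,  0.82508704],
       [ 0.        ,  0.        ,  0.        ,  1.        ]])}
0.1 [ 2.19610108e-01  9.75587349e-01 -8.01382868e-04 -2.87468612e-04] [0.26750741 0.56428239 0.23255562]
```

View pics/scene0.png

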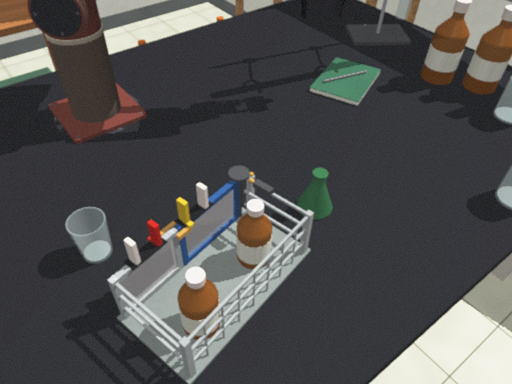

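View pics/top0.png

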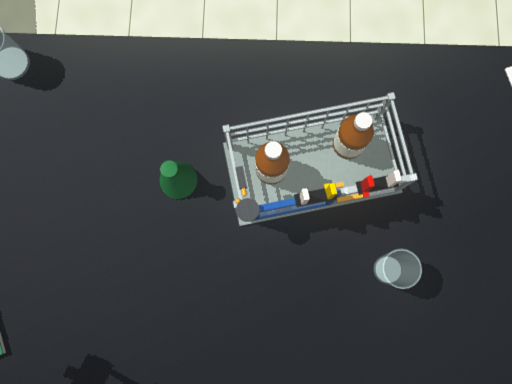

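The scene view shows the red tab near (155,233), its white rest at (132,251), the yellow tab at (183,211), its rest at (202,196), and the hinge cap at (238,174). In the top view these are red (367,184), yellow (331,191), rests (394,179) and (305,196), and hinge cap (247,208).

```bash
cat > h.py <<'E'
import numpy as np,cv2
def cam(m): 
    E=m['extrinsics']; f=192/np.tan(np.radians(float(m['fovy']))/2); return E,f,float(m['cx']),float(m['cy'])
def ray(m,u,v):
    E,f,cx,cy=cam(m); R=E[:3,:3]; d=R.T@np.array([(u-cx)/f,(v-cy)/f,1]); return -R.T@E[:3,3],d/np.linalg.norm(d)
def onz(m,u,v,z):
    c,d=ray(m,u,v); return c+d*(z-c[2])/d[2]
def tri(r1,r2):
    (a,d),(b,e)=r1,r2; s=np.linalg.lstsq(np.c_[d,-e],b-a,rcond=None)[0]; p,q=a+s[0]*d,b+s[1]*e; return (p+q)/2,np.linalg.norm(p-q)
def blobs(im,col,amin=15):
    h=cv2.cvtColor(im,cv2.COLOR_RGB2HSV); H,S,V=cv2.split(h)
    if col=='red': k=((H<5)|(H>174))&(S>200)&(V>110)
    if col=='yellow': k=(H>22)&(H<32)&(S>180)&(V>140)
    if col=='white': k=(S<60)&(V>170)
    n,l,st,c=cv2.connectedComponentsWithStats(k.astype(np.uint8))
    return [(c[i].round(1),st[i].tolist(),cv2.minAreaRect(np.argwhere(l==i)[:,::-1].astype(np.float32))) for i in range(1,n) if st[i][4]>=amin]
E
python3 - <<'E'
from h import *
M={n:dict(np.load(n+'_m.npz')) for n in('scene','top')}
I={n:np.load(n+'.npy') for n in M}
P={}
for n in M:
    for c in('red','yellow'):
        for b in blobs(I[n],c): print(n,c,b, onz(M[n],*b[0],.172).round(4))
for k,z,s,t in[('red',.15,(155,233),(367,184)),('yel',.15,(183,211),(331,191)),('wr',.15,(132,251),(394,179)),('wy',.15,(202,196),(305,196)),('hinge',.134,(238,174),(247,208))]:
    print(k,tri(ray(M['scene'],*s),ray(M['top'],*t)))
c=cv2.cvtColor(I['top'][150:230,220:420],cv2.COLOR_RGB2BGR)
cv2.imwrite('pics/c1.png',cv2.resize(c,None,fx=4,fy=4,interpolation=cv2.INTER_NEAREST))
E
```

```text
scene red (array([152.9, 226.7]), [148, 220, 11, 18, 70], ((153.46401977539062, 228.05198669433594), (17.083560943603516, 8.9442720413208), 79.69515228271484)) [ 0.6073 -0.1285  0.172 ]
scene red (array([158.1, 239.1]), [156, 235, 5, 10, 16], ((157.83782958984375, 239.52703857421875), (9.206343650817871, 3.452378749847412), 80.53767395019531)) [ 0.6344 -0.1342  0.172 ]
scene yellow (array([185.1, 211. ]), [177, 197, 16, 31, 155], ((185.6097412109375, 211.54600524902344), (31.93137550354004, 7.951290130615234), 67.7509765625)) [ 0.6092 -0.0697  0.172 ]
top red (array([369.7, 181.6]), [365, 176, 9, 13, 65], ((369.760009765625, 182.3200225830078), (7.334303855895996, 12.879753112792969), 10.30484676361084)) [ 0.5968 -0.1237  0.172 ]
top red (array([365.3, 193.7]), [363, 192, 6, 5, 23], ((365.5, 194.0), (4.0, 5.0), 90.0)) [ 0.5756 -0.1159  0.172 ]
top yellow (array([330.1, 189.1]), [324, 183, 13, 15, 131], ((330.6000061035156, 189.3000030517578), (13.597793579101562, 11.067973136901855), 71.56504821777344)) [ 0.5818 -0.0563  0.172 ]
red (array([ 0.59861593, -0.12496754,  0.14492701]), np.float64(0.0012279240664675466))
yel (array([ 0.5841288 , -0.06187719,  0.14461717]), np.float64(0.0006812290770457347))
wr (array([ 0.60914683, -0.17243691,  0.14492073]), np.float64(0.001820864504734978))
wy (array([ 0.57383114, -0.01603444,  0.1452683 ]), np.float64(0.0011082989865745503))
hinge (array([0.55121977, 0.08369981, 0.12734176]), np.float64(0.0030834923563714126))
```

View pics/c1.png

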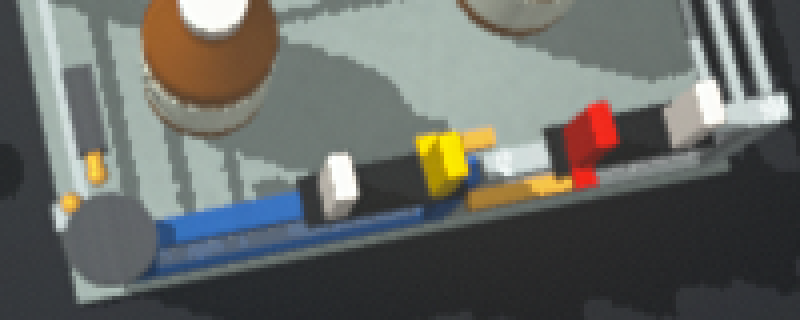

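```bash
cat >> h.py <<'E'
from scipy.spatial.transform import Rotation as Ro
PSI=.219
RED=np.array([.605,-.155]); HIN=RED+.245*np.array([-np.sin(PSI),np.cos(PSI)])
def quat(g=0,flip=0,psi=PSI):  # tool down, tool y along gate turned by g
    return (Ro.from_euler('z',psi-g+np.pi*flip)*Ro.from_euler('x',np.pi)).as_quat()
def ax(g=0,psi=PSI): return np.array([-np.sin(psi-g),np.cos(psi-g)])
E
python3 - <<'E'
from h import *
from plant import env,set_gripper,optics
for fl in(0,1):
  for g in(0,.5,1,1.5):
    p=HIN-.12*ax(g); q=env.ik([*p,.144],quat(g,fl)); print(fl,g,p.round(3),None if q is None else np.round(q,2))
for fl in (0,1): print(env.ik([*RED,.144],quat(0,fl)))
p=(RED+HIN-.12*ax())/2
set_gripper(.087,20)
best=[fl for fl in(0,1) if all(env.ik([*(HIN-.12*ax(g)),.144],quat(g,fl)) is not None for g in np.linspace(0,1.6,9))]
print(best)
if best:
    env.move_pose([*(p-[.03,0]),.27],quat(0,best[0])); 
    m=optics.camera_model('wrist'); im=optics.read_camera('wrist'); np.savez('w_m.npz',**m); np.save('w.npy',im)
    cv2.imwrite('pics/w1.png',cv2.cvtColor(im,cv2.COLOR_RGB2BGR)); print(env.current_tool_pos(),env.current_joint_pos(),env.current_time_s())
    for c in('red','yellow'): 
        for b in blobs(im,c,60): print(c,b[0],b[1],onz(m,*b[0],.172))
E
```

```text
0 0 [ 0.578 -0.033] [-0.19  0.19  1.73 -0.    1.22  1.16]
0 0.5 [ 0.518 -0.031] [-0.21  0.05  1.89 -0.    1.2   1.64]
0 1 [ 0.467 -0.001] [-0.17 -0.08  2.02 -0.    1.2   2.18]
0 1.5 [0.437 0.05 ] None
1 0 [ 0.578 -0.033] [-0.19  0.19  1.73  0.    1.22 -1.98]
1 0.5 [ 0.518 -0.031] [-0.21  0.05  1.89  0.    1.2  -1.5 ]
1 1 [ 0.467 -0.001] [-0.17 -0.08  2.02  0.    1.2  -0.96]
1 1.5 [0.437 0.05 ] [-0.07 -0.15  2.08  0.    1.21 -0.36]
[-3.76991120e-01  2.94428648e-01  1.61091194e+00 -4.44089210e-16
  1.23625206e+00  9.74805207e-01]
[-0.37699112  0.29442865  1.61091194  0.          1.23625206 -2.16678745]
[1]
[ 0.56153275 -0.09325433  0.26994639] [-3.03202292e-01  6.53678775e-02  1.63031119e+00  1.84582115e-04
  1.44600949e+00 -2.09398107e+00] 2.925
red [214.3 213.2] [207, 190, 15, 45, 485] [ 0.58521945 -0.12553345  0.172     ]
yellow [279.  214.6] [273, 199, 14, 35, 341] [ 0.57359616 -0.06737563  0.172     ]
```

View pics/w1.png

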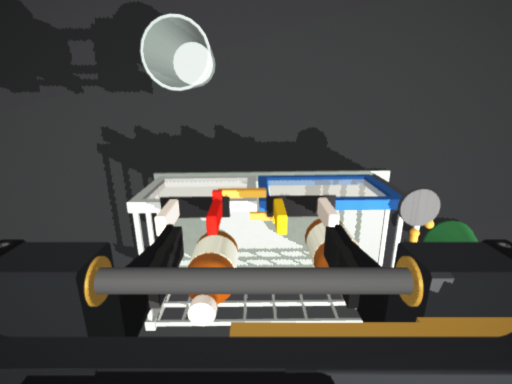

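The wrist view shows the four tabs in a row at about (168,212) white, (214,213) red, (280,215) yellow and (327,210) white. The gate's free edge is near column 258 and the hinge cap at (419,207). I'll take edges from these tabs on the z = 0.172 plane.

```bash
python3 - <<'E'
from h import *
m=dict(np.load('w_m.npz')); im=np.load('w.npy')
c=cv2.cvtColor(im[180:245,150:350],cv2.COLOR_RGB2BGR)
cv2.imwrite('pics/c2.png',cv2.resize(c,None,fx=4,fy=4,interpolation=cv2.INTER_NEAREST))
print(ray(m,256,192))
for name,(u,v) in dict(red=(214.3,213.2)).items(): pass
from numpy import linalg
for c in('red','yellow'):
    h=cv2.cvtColor(im,cv2.COLOR_RGB2HSV).astype(int); H,S,V=h[...,0],h[...,1],h[...,2]
    k=(S>150)&(V>90)&(((H<5)|(H>174)) if c=='red' else (H>22)&(H<33))
    for r in range(186,240,3):
        x=np.where(k[r,190:300])[0]+190
        if len(x): print(c,r,x.min(),x.max())
E
```

```text
(array([ 0.48002821, -0.11267312,  0.42151359]), array([ 0.29391414,  0.07594174, -0.95281023]))
red 192 212 220
red 195 213 220
red 198 212 222
red 201 212 221
red 204 211 222
red 207 210 222
red 210 208 222
red 213 207 222
red 216 206 221
red 219 207 220
red 222 206 219
red 225 207 218
red 228 207 217
red 231 207 217
red 234 207 216
yellow 195 223 239
yellow 201 274 282
yellow 204 273 283
yellow 207 274 284
yellow 210 274 285
yellow 213 259 285
yellow 216 273 287
yellow 219 273 286
yellow 222 274 286
yellow 225 276 286
yellow 228 276 286
yellow 231 277 286
```

View pics/c2.png

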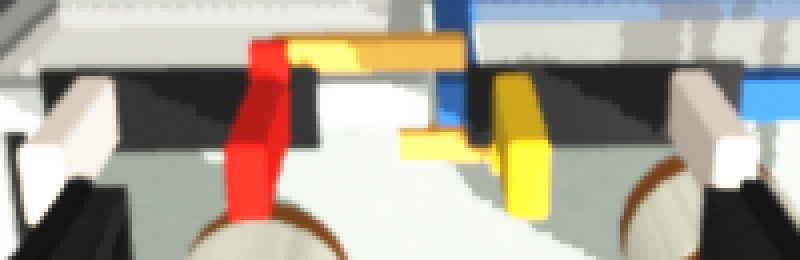

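The crop shows the bright top faces at z = 0.172, centred at about (212,225) red, (282,225) yellow, (160,225) left rest and (334,225) right rest.

```bash
python3 - <<'E'
from h import *
m=dict(np.load('w_m.npz'));t=dict(np.load('top_m.npz'))
P={k:onz(m,u,225.2,.172)[:2] for k,u in dict(wr=160.2,red=211.8,yel=281.6,wy=333.4).items()}
# top view: top-face centres from crop /4 + (220,150)
T={k:onz(t,220+u/4,150+v/4,.172)[:2] for k,(u,v) in dict(wr=(707,103),red=(601,122),yel=(447,153),wy=(341,172)).items()}
for n,D in(('wrist',P),('top',T)):
    d=D['wy']-D['wr']; psi=np.arctan2(-d[0],d[1]); y=ax(psi=psi)
    print(n,psi,[np.round(D[k],4) for k in D],'wr-wy',np.linalg.norm(d),'wr-red',(D['red']-D['wr'])@y,'yel-wy',(D['wy']-D['yel'])@y, 'RED',D['wr']+.018*y,'YEL',D['wy']-.018*y)
E
```

```text
wrist 0.2204853853716563 [array([ 0.608 , -0.1724]), array([ 0.5975, -0.1256]), array([ 0.5833, -0.0624]), array([ 0.5728, -0.0155])] wr-wy 0.16074644684708073 wr-red 0.047875720942192654 yel-wy 0.048089570340877116 RED [ 0.60403491 -0.15479706] YEL [ 0.57675245 -0.03307055]
top 0.21846909733947625 [array([ 0.6084, -0.1699]), array([ 0.5987, -0.1246]), array([ 0.5833, -0.0591]), array([ 0.5738, -0.0142])] wr-wy 0.15947997309819464 wr-red 0.046304643964456035 yel-wy 0.04588147497373779 RED [ 0.60445496 -0.15236401] YEL [ 0.57769248 -0.03181911]
```

```bash
sed -i 's/^PSI=.*/PSI=.220/; s/^RED=np.array.*; HIN/RED=np.array([.604,-.1545]); HIN/' h.py; python3 - <<'E'
from h import *
from plant import env,set_gripper
Q=quat(0,1); y=ax()
def st(s): f=env.current_contact_force(); print(s,'t',round(env.current_time_s(),2),'w',round(env.current_gripper_width(),4),'gf',np.round(env.current_gripper_force(),1),'F',np.round(f,1),'Fy',round(float(f[:2]@y),1),env.current_tool_pos().round(4) if hasattr(env.current_tool_pos(),'round') else env.current_tool_pos())
a=RED+.005*y
env.move_pose([*a,.24],Q); st('above')
env.move_linear([*a,.144],v=.1); st('down')
env.move_linear([*(RED-.0005*y),.144],v=.05); st('ctr')
for w in(.060,.054,.050,.046,.044):
    set_gripper(w,25); st(w)
env.pause(.3); st('end')
E
```

```text
above t 3.33 w 0.087 gf 0.0 F [-0.2  0.3  1.2] Fy 0.4 [ 0.6027 -0.1497  0.2387]
down t 4.43 w 0.0872 gf 0.0 F [ 0.1  1.  -0. ] Fy 1.0 [ 0.6035 -0.1499  0.145 ]
ctr t 4.69 w 0.0869 gf 0.0 F [ 0.6  0.1 -0.3] Fy -0.0 [ 0.6045 -0.1556  0.1447]
0.06 t 5.46 w 0.0602 gf 1.5 F [0.1 2.7 0.5] Fy 2.6 [ 0.6041 -0.1548  0.144 ]
0.054 t 5.9 w 0.054 gf 1.5 F [-0.5  2.4  0.9] Fy 2.4 [ 0.6042 -0.155   0.144 ]
0.05 t 6.29 w 0.0505 gf 1.5 F [1.  3.2 0.8] Fy 2.9 [ 0.6041 -0.1549  0.144 ]
0.046 t 6.68 w 0.0462 gf 2.6 F [0.4 5.2 0.8] Fy 5.0 [ 0.6041 -0.1545  0.144 ]
0.044 t 6.94 w 0.0455 gf 25.0 F [-0.   5.2  1.4] Fy 5.1 [ 0.6041 -0.1547  0.144 ]
end t 7.24 w 0.0449 gf 25.0 F [1.5 5.3 1. ] Fy 4.9 [ 0.6041 -0.1547  0.144 ]
```

```bash
cat >> h.py <<'E'
def st(s):
    from plant import env
    f=np.array(env.current_contact_force()); print(s,'t',round(env.current_time_s(),2),'w',round(env.current_gripper_width(),4),'gf',np.round(env.current_gripper_force(),1),'F',np.round(f,1),np.round(env.current_tool_pos(),4))
E
python3 - <<'E'
from h import *
from plant import env,set_gripper,optics
Q=quat(0,1); y=ax()
set_gripper(.087,25); st('open')
env.move_linear([*RED,.21],v=.12)
Y=HIN-.12*y; a=Y-.005*y; print(Y)
im=optics.read_camera('scene'); cv2.imwrite('pics/s2.png',cv2.cvtColor(im,cv2.COLOR_RGB2BGR))
env.move_linear([*a,.21],v=.15); st('above')
im=optics.read_camera('wrist')
m=optics.camera_model('wrist')
cv2.imwrite('pics/w2.png',cv2.cvtColor(im,cv2.COLOR_RGB2BGR))
E
```

```text
open t 8.2 w 0.0869 gf 0.0 F [-0.3  0.9  0.2] [ 0.6041 -0.155   0.144 ]
[ 0.5767213  -0.03251282]
above t 9.9 w 0.0871 gf 0.0 F [-0.1  0.1  0.2] [ 0.578  -0.0379  0.2101]
```

View pics/w2.png

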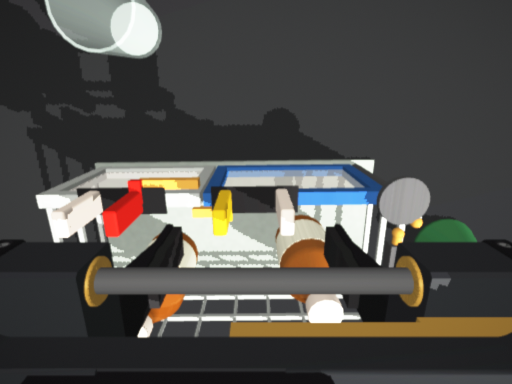

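The red tab (122,210) now sits close to its rest, and its orange bolt ends at column 200, clear of the gate (from 207). The yellow tab (222,212) and its rest (285,211) lie between the fingers, so I'll squeeze yellow.

```bash
python3 - <<'E'
from h import *
from plant import env,set_gripper
y=ax(); Y=HIN-.12*y
env.move_linear([*(Y-.005*y),.144],v=.1); st('down')
env.move_linear([*(Y+.0005*y),.144],v=.05); st('ctr')
for w in(.054,.048,.044):
    set_gripper(w,40); st(w)
env.pause(.3); st('end')
E
```

```text
down t 10.76 w 0.0871 gf 0.0 F [ 0.5 -0.   0.2] [ 0.5783 -0.0375  0.1446]
ctr t 11.02 w 0.0871 gf 0.0 F [-0.5  0.4 -0.3] [ 0.577  -0.0317  0.1448]
0.054 t 11.87 w 0.054 gf 2.5 F [ 0.4 -5.7  0.7] [ 0.5767 -0.0324  0.1441]
0.048 t 12.31 w 0.0485 gf 2.8 F [ 0.3 -6.3  1.3] [ 0.5766 -0.0324  0.1441]
0.044 t 12.65 w 0.0447 gf 33.4 F [-1.2 -2.8  1.2] [ 0.5765 -0.0318  0.1441]
end t 12.95 w 0.0444 gf 34.5 F [-1.6 -2.4  3. ] [ 0.5765 -0.0318  0.1441]
```

```bash
python3 - <<'E'
from h import *
from plant import env
for i,g in enumerate(np.linspace(0,1.5,16)[1:]):
    env.move_linear([*(HIN-.1195*ax(g)),.144],quat(g,1),v=.04); st(round(g,2))
    if np.linalg.norm(env.current_contact_force())>45: print('STOP'); break
env.pause(.5); st('end')
E
```

```text
0.1 t 13.4 w 0.0446 gf 34.6 F [-0.8 -0.8  2.3] [ 0.5649 -0.0339  0.1441]
0.2 t 13.85 w 0.0448 gf 34.6 F [-0.6 -1.1  2.4] [ 0.5531 -0.0348  0.144 ]
0.3 t 14.3 w 0.045 gf 34.4 F [-1.3 -1.3  2.8] [ 0.5412 -0.0346  0.144 ]
0.4 t 14.75 w 0.0451 gf 34.5 F [ 0.6 -2.5  2.1] [ 0.5296 -0.0331  0.1441]
0.5 t 15.2 w 0.045 gf 33.6 F [-1.2 -3.9  2.9] [ 0.5174 -0.0305  0.144 ]
0.6 t 15.65 w 0.0448 gf 33.1 F [-3.3 -4.4  3.6] [ 0.5057 -0.0266  0.144 ]
0.7 t 16.1 w 0.0449 gf 33.0 F [-4.3 -4.5  4.7] [ 0.4947 -0.0216  0.144 ]
0.8 t 16.55 w 0.0451 gf 32.7 F [-4.5 -4.4  5. ] [ 0.4842 -0.0155  0.144 ]
0.9 t 17.0 w 0.0446 gf 33.0 F [-3.1 -5.   4.8] [ 0.4749 -0.0086  0.1441]
1.0 t 17.45 w 0.0446 gf 32.9 F [-3.5 -5.5  5.2] [ 0.466  -0.0007  0.1441]
1.1 t 17.9 w 0.0445 gf 32.7 F [-3.6 -6.1  4.9] [0.4578 0.0081 0.144 ]
1.2 t 18.35 w 0.0445 gf 32.6 F [-4.4 -6.2  5.9] [0.4506 0.0177 0.1441]
1.3 t 18.8 w 0.045 gf 32.6 F [-5.3 -6.1  5.3] [0.4444 0.028  0.1441]
1.4 t 19.25 w 0.0447 gf 32.5 F [-5.7 -5.5  6.8] [0.4392 0.0389 0.144 ]
1.5 t 19.7 w 0.0449 gf 32.6 F [-5.4 -6.9  6.2] [0.4352 0.0501 0.144 ]
end t 20.2 w 0.0449 gf 32.6 F [-5.8 -5.9  6.1] [0.4352 0.0501 0.144 ]
```

```bash
python3 - <<'E'
from plant import optics,env
import cv2,numpy as np
a=optics.read_camera('scene'); b=optics.read_camera('top')
cv2.imwrite('pics/f.png',cv2.cvtColor(np.vstack([cv2.resize(a,(784,588))]),cv2.COLOR_RGB2BGR))
cv2.imwrite('pics/ft.png',cv2.cvtColor(b,cv2.COLOR_RGB2BGR))
E
```

```text
(no output)
```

View pics/f.png

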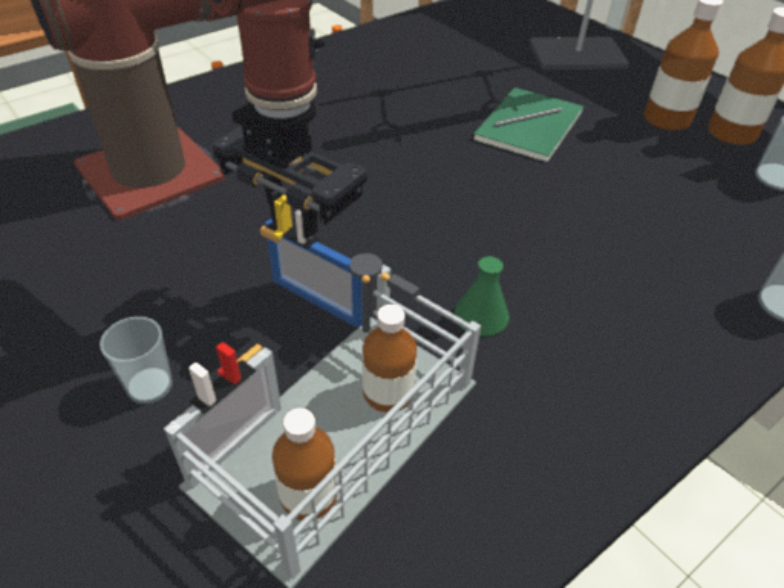

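View pics/ft.png

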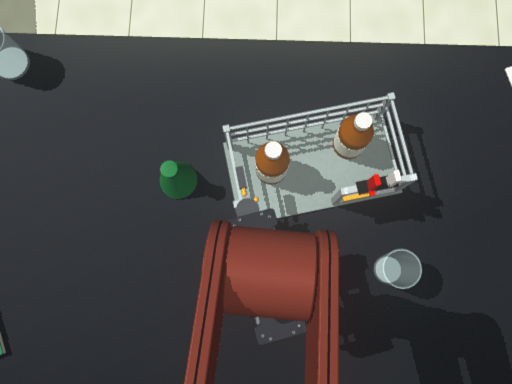

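The scene view shows the gate standing square to the cage, with the fingers squeezing the yellow catch at (283,215) and its rest at (305,225). The red catch (228,363) is still drawn, and the bottles, beaker and flask haven't moved. I'm handing it in.

```bash
python3 -c "
from plant import env
print(env.sign_off())"
```

```text
the job is handed in; nothing more can be done
None
```

I squeezed the red catch first, then the yellow, and swung the gate to about 1.5 rad (commanded; the camera view shows it about square to the cage). I handed the job in at about 20 s with the gripper still holding the yellow catch and nothing disturbed, but sign-off gave no verdict.

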